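# Hang the saddle stop on the bench hook and hold the offcut in its corner

### The job

Set up the bench hook for a cut: hang the steel saddle stop astride the fence bar, snug against the bracket at the bar's left-hand end, and let go of it. Then bring the pine offcut, lay it flat on the base board with its long side against the fence bar and its end against the saddle stop, and hold it there with one firm diagonal push, down on the board and back against the fence at once. Finish while still pressing, without letting go, and leave the other things on the bench where they are.

Things in the scene. Friction and masses are not known exactly. Their poses are not given: they have to be found in the camera images.
- bench_hook: Bench hook fixed to the bench: plywood base board with an aluminium fence bar between two dark steel brackets. Origin: centre of the board's underside; x from the open near side to the fence (away from the robot), y to the left along the fence. The brackets, at the bar's ends, fill x 18 to 52 mm and y 86 to 100 mm (left) or -100 to -86 mm (right), up to z 60 mm.
- base_board: The bench hook's base board alone, 130 (x) x 200 (y) mm, centred; same origin and axes as the bench hook. Its top is at z 18 mm; it reaches 23 mm out behind the bar. Firm means that the offcut presses on the board with more than 4 N, its weight included. Friction under the offcut (0.45 to 0.75) can swallow a sideways push, so have it against the fence before bearing down hard.
- fence_bar: The bench hook's fence bar alone; same origin and axes as the bench hook. 14 mm thick (x 28 to 42 mm, the face at x 28 looks to the robot), top 20 mm above the board (z 18 to 38 mm), y from -86 to 86 mm. Firm means that the offcut presses against the bar with more than 3 N.
- saddle_stop: Loose steel upside-down U, 0.15 to 0.31 kg, standing on its cheeks. Origin: centre of its underside. 44 (x) x 36 (y) x 51 mm tall; slot along y 20 mm wide, 16 mm deep; grip rib on top 16 (x) x 30 (y) mm, z 26 to 51 mm. Same after a half turn. Hung home (y along the bar, bridge on the bar, tight to the left bracket) its origin is at x 35, y 68, z 22 mm in the bench hook's frame.
- offcut: Loose pine offcut, a rectangular block 90 x 44 x 38 mm, 0.1 to 0.2 kg, lying nearer the robot than the vise, with its 38 mm height upright. Origin: centre of its underside; its own x and y axes are NOT along its sides: use offcut_mid for its direction.
- offcut_mid (a point): Centre of the pine offcut, 19 mm above its underside; x along its 44 mm width, y along its 90 mm length, z up (either end may go against the stop). Home in the corner, this point is at x 6, y 5, z 37 mm in the bench hook's frame.
- tape_measure: Tape measure, 94 x 64 x 66 mm, a loose bystander standing behind the bench hook; origin: centre of its underside.
- wrench: Combination spanner, 194 mm long, 9 mm thick, a loose bystander lying behind the bench hook; origin: centre of its underside.
- wax_tin: Flat round tin, 70 mm in diameter and 43 mm tall, a loose bystander between the robot and the bench hook; origin: centre of its underside.
There are look-alikes about, which are no part of the job. Leave any black or red look-alike of the offcut alone.

How it is judged (in metres and radians):
On the way:
1. the saddle stop hangs astride the fence bar, seated, within 5 mm of the left bracket, and is let go (x of saddle_stop in the frame of bench_hook between 0.03 and 0.04 m and z of saddle_stop in the frame of bench_hook between 0.0195 and 0.0245 m and y of saddle_stop in the frame of bench_hook above 0.063 m and angle between saddle_stop's own z axis and vertical below 0.08 rad and angle between the x axis of saddle_stop and the x axis of bench_hook, either way round below 0.15 rad and contact force between the fingers and saddle_stop below 0.1 N and linear speed of saddle_stop below 0.02 m/s), for 0.2 s.
At the end, for the whole second after the job is handed in: Saddle stop fully down astride the bar, upright, within 5 mm of the left bracket. Offcut flat on the board, square to the fence within 0.06 rad and 3.5 mm, end within 4 mm of the stop, and pressed by the fingers with over 3 N on the fence bar and over 4 N on the board through the last second (x of saddle_stop in the frame of bench_hook between 0.03 and 0.04 m and z of saddle_stop in the frame of bench_hook between 0.0195 and 0.0245 m and y of saddle_stop in the frame of bench_hook above 0.063 m and angle between saddle_stop's own z axis and vertical below 0.08 rad and angle between the x axis of saddle_stop and the x axis of bench_hook, either way round below 0.15 rad and x of offcut_mid in the frame of bench_hook between 0 and 0.0095 m and z of offcut_mid in the frame of bench_hook between 0.033 and 0.04 m and angle between the y axis of offcut_mid and the y axis of bench_hook, either way round below 0.06 rad and contact force between offcut and fence_bar above 3 N and contact force between offcut and base_board above 4 N and contact force between the fingers and offcut above 3 N and linear speed of offcut below 0.02 m/s and (y of offcut_mid in the frame of saddle_stop between -0.067 and -0.058 m or y of offcut_mid in the frame of saddle_stop between 0.058 and 0.067 m)); the arm keeps its last pose, push and grip.
It fails at once if the tape measure is knocked more than 30 mm out of place (distance of tape_measure from where it was at the start of the episode above 0.03 m).
It fails at once if the wrench is knocked more than 30 mm out of place (distance of wrench from where it was at the start of the episode above 0.03 m).
It fails at once if the wax tin is knocked more than 30 mm out of place (distance of wax_tin from where it was at the start of the episode above 0.03 m).
It also fails if it takes over 61 s, if anything falls off the work surface, if the arm or the gripper's body presses on something with over 40 N, if the wrist force passes 120 N, or if a joint passes its speed limit or range.

### The arm

A 6-joint arm with a two-finger parallel gripper is mounted at the origin on the work surface; the furniture and walls round the work are solid. World frame = base frame: x ahead of the robot, y to its left, z up, the work surface at z = 0. Lengths are in mm, angles in rad, forces in N, time in s.
With the tool pointing down it reaches from about 350 to 775 mm from the base axis. Payload 7.3 kg.
Tool frame: the origin (TCP) lies midway between the tips of the shut fingers; the grasp point (between the pads) lies 19 mm behind it; z points along the fingers, x is the direction in which the jaws open and shut, and the axes are right-handed (so a half turn about z gives the same grasp; the last joint's range is limited). The gripper opens to 92 mm and grips with 3 to 60 N. Pads are 19 mm wide; open, the fingers measure 130 mm over their backs; the gripper's body (75 mm by 190 mm) begins 47 mm behind the grasp point.
Start: joints at [-1.432, 0.342, 1.524, -0, 1.275, -0.146], TCP at [147.529, -503.865, 226.741] pointing down, gripper open.
Joint ranges: [-2.53, 2.53], [-0.77, 2.02], [0.04, 2.7], [-1, 4.14], [0.28, 2.66], [-3.11, 3.11]. Speed limits (rad/s): [2.57, 2.57, 3.14, 3.14, 3.14, 3.14].

### API

Orientations are given as a unit quaternion [w, x, y, z].
In Python, from plant import manip, eyes gives the robot as it stands.
- The arm moves only by the shell command python3 -m jog 'ROWS' [FORCE]. ROWS is JSON, a list of rows, each a list of 5 numbers: the opening, from 0 (shut) to 1 (fully open), then the shift along the tool's x, y, z in mm, then the turn about the tool's z in degrees. In form: [[jaw, tx, ty, tz, yaw], ...]. A call has 1 to 10 rows; each row is the pose to reach, as a shift and turn from the pose commanded when the call began, along the tool's axes at that moment; what a row does not reach only later rows make up. A row lasts 1/12 s, in which the tool goes at most 41.7 mm and 7.16 degrees, less where a joint would pass 70% of its speed; a pose out of reach is approached as far as the arm can. A call with a gripper value outside its range is refused whole. The fingers move at their own pace and stop on an object; FORCE is the grip in N (left out, the last holds). Time passes only in rows, so rows that repeat a pose let the fingers close. It gives the time, the measured TCP pose, the force and the opening at its end, in the units of the state.
- manip.get_state(): the state, without advancing time (a new reading comes with each control period).
- eyes.get_image(name): name is "scene" or "top" or "wrist"; returns a dict with "pixels" (480x640x3 uint8, red, green, blue), "intrinsics" (3x3 intrinsics, pixels), "R" (3x3) and "t" (3): a world point X has camera coordinates R X + t; the wrist camera has in their place "hand_eye" (4x4, takes a point from camera to tool coordinates, whose origin is the TCP and whose axes are the tool frame's). Camera axes: x right, y down, z forward; pixel columns grow to the right and rows downward; lengths in mm; the calibration is good to about 2 mm. A picture is of the moment at which its call begins: read the wrist's pose just before it. There is no depth.
- manip.sign_off(): hands the job in, once; it reports no verdict.
Trained networks look in a picture, given as the dict that the camera call returned (one of the last four; its "shot" number tells which), for a name from the list of things; names that differ only in an ending like _2 or _b are one class to them, and where a whole thing is asked for, a point or a joint stands for the part that bears it (a point fixed in the world has none). Each returns a list of dicts, best first, with "conf" (0 to 1); they miss things now and then, are a little off and sometimes report something else, mostly with a low value. They report only what shows in the picture. A call takes as long as a camera call. They do not tell look-alikes from the thing itself.
- eyes.spot_in(thing, picture): "rect" ([left, top, right, bottom] in pixels, round what is visible of it).
- eyes.trace(thing, picture): "region" (480x640 bool, what is visible of it) and "rect" ([left, top, right, bottom] in pixels, round what is visible of it).
- eyes.pinpoint(thing, picture): "pixel" ([row, column] in pixels: a listed point, or the origin of a listed thing).
The state is a dict: "clock": time; "qpos": joint angles; "joint_velocities": joint speeds; "joint_efforts": joint torques, N m; "eef_pos": TCP position; "ee_rot": TCP orientation; "ft_force": force on the tool from outside, world axes, zero at the start; "moment": the same for the moment, N m; "finger_gap": finger opening in mm.
Only numpy, scipy, OpenCV 4.12 (cv2) and the standard library are available. Lean on these libraries where they do the work, as an engineer would, in place of code of your own. Each camera call takes 0.05 s, during which the arm holds its last target.

## Working session

There is one attempt and no reset: what is moved stays moved. The work goes in short steps, Python scripts to look and compute and a shell command to move; the robot and the scene stay as the last step left them, time stands still between calls to the robot, and variables do not carry over. Pictures are saved under pics/ and viewed, and the job is handed in when it is done.

```bash
ls; mkdir -p pics; python3 - <<'E'
from plant import manip, eyes
import cv2
s=manip.get_state(); print(s)
for n in ["scene","top","wrist"]:
    p=eyes.get_image(n); cv2.imwrite(f"pics/{n}0.png",p["pixels"][:,:,::-1])
    print(n,p["intrinsics"],p.get("R"),p.get("t"),p.get("hand_eye"),p["shot"])
    for t in ["bench_hook","saddle_stop","offcut","offcut_mid","wax_tin","tape_measure","wrench"]:
        try:
            r=eyes.pinpoint(t,p); print(n,t,[( [round(v) for v in x["pixel"]],round(x["conf"],2)) for x in r][:4])
        except Exception as e: print(t,e)
E
```

```text
pics
{'clock': 0.0, 'qpos': array([-1.43196817e+00,  3.42758801e-01,  1.52505404e+00,  3.62684449e-06,
        1.27541232e+00, -1.45978635e-01]), 'joint_velocities': array([-2.80869883e-04, -6.54934643e-04,  1.27696345e-03,  1.62580737e-03,
       -4.97148359e-05,  1.67886668e-03]), 'joint_efforts': array([ 1.32117730e-03, -4.31239271e+01, -2.44222820e+01,  7.18768453e-02,
        5.58445835e-02, -1.37068182e-04]), 'eef_pos': array([ 147.48351536, -503.41176984,  226.01333039]), 'ee_rot': array([-5.80461555e-04,  8.00303118e-01, -5.99595075e-01, -5.73881581e-04]), 'ft_force': array([-0.47228743,  1.12772593, -0.52615885]), 'moment': array([0.01071795, 0.00104006, 0.04149814]), 'finger_gap': 92.05095803260656}
scene [[547.99054962   0.         315.61000578]
 [  0.         547.99054962 251.90843336]
 [  0.           0.           1.        ]] [[-0.56080017 -0.82788662 -0.01033987]
 [-0.63238614  0.43636455 -0.64005762]
 [ 0.53440709 -0.35240563 -0.76825733]] [332.96883551 402.63224905 974.0178306 ] None 1
scene bench_hook [([264, 329], 0.71)]
scene saddle_stop [([236, 423], 0.93)]
scene
[... 740 characters left out ...]
 181], 0.92), ([285, 215], 0.6), ([232, 250], 0.57)]
top wax_tin [([320, 329], 0.6)]
top tape_measure [([167, 256], 0.75)]
top wrench [([136, 339], 0.83)]
wrist [[414.53950726   0.         319.63266894]
 [  0.         414.53950726 240.81343322]
 [  0.           0.           1.        ]] None None [[ 9.99999578e-01  1.83835257e-04 -9.00588284e-04  3.42202704e-01]
 [ 9.81832321e-05  9.52825237e-01  3.03519452e-01 -8.28910608e+01]
 [ 9.13900822e-04 -3.03519412e-01  9.52824817e-01 -1.58288339e+02]
 [ 0.00000000e+00  0.00000000e+00  0.00000000e+00  1.00000000e+00]] 3
wrist bench_hook []
wrist saddle_stop []
wrist offcut []
wrist offcut_mid []
wrist wax_tin []
wrist tape_measure []
wrist wrench []
```

View pics/scene0.png

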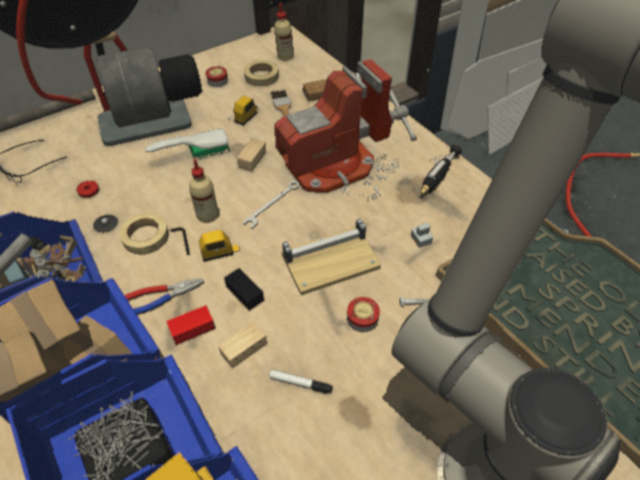

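View pics/top0.png

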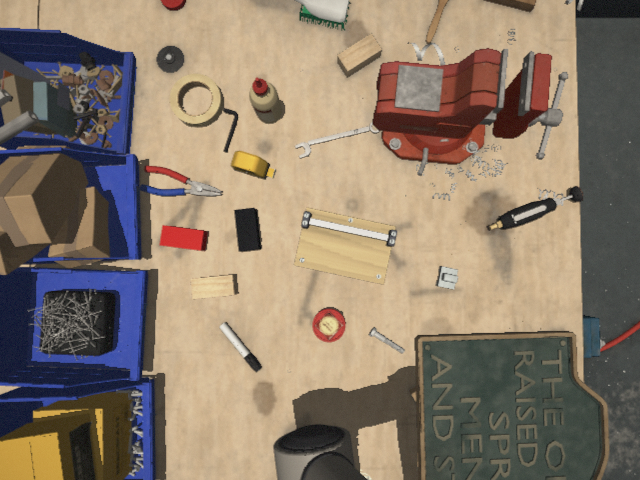

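Saddle stop: top (row 276, col 446). Bench hook: (248, 343), with the fence on the far side and its left bracket near (row 218, col 306).

Offcut candidates in the top view:
- Pine at (286, 214): fits, it is natural pine and nearer the robot than the vise.
- Black at (230, 248) and red at (238, 184): excluded by colour.
- Pine at (53, 360): excluded, it lies by the vise on the far side.

```bash
cat > h.py <<'E'
import numpy as np, cv2
from plant import manip, eyes
from scipy.spatial.transform import Rotation as Ro
def shot(n):
    s=manip.get_state(); p=eyes.get_image(n)
    if n=="wrist":
        T=np.eye(4); q=s["ee_rot"]; T[:3,:3]=Ro.from_quat([q[1],q[2],q[3],q[0]]).as_matrix(); T[:3,3]=s["eef_pos"]
        C=T@p["hand_eye"]; p["R"]=C[:3,:3].T; p["t"]=-C[:3,:3].T@C[:3,3]
    return p
def ray(p,rc):
    d=np.linalg.inv(p["intrinsics"])@[rc[1],rc[0],1]; R=p["R"];d=R.T@d
    return -R.T@p["t"], d/np.linalg.norm(d)
def atz(p,rc,z):
    c,d=ray(p,rc); return c+d*(z-c[2])/d[2]
def tri(obs):
    A=np.zeros((3,3));b=np.zeros(3)
    for p,rc in obs:
        c,d=ray(p,rc);M=np.eye(3)-np.outer(d,d);A+=M;b+=M@c
    return np.linalg.solve(A,b)
def proj(p,X):
    v=p["intrinsics"]@(p["R"]@np.asarray(X,float)+p["t"]); return v[:2]/v[2]  # col,row
def save(p,name): cv2.imwrite("pics/"+name+".png",p["pixels"][:,:,::-1])
def crop(p,name,r0,r1,c0,c1,k): 
    im=p["pixels"][r0:r1,c0:c1,::-1]; cv2.imwrite("pics/"+name+".png",cv2.resize(im,None,fx=k,fy=k,interpolation=cv2.INTER_CUBIC))
E
python3 - <<'E'
from h import *
a=shot("scene");b=shot("top")
for t,pa,pb in [("hook",(264,329),(248,343)),("saddle",(236,423),(276,446)),("offcut",(348,240),(286,217)),("offmid",(346,244),(285,215)),("wax",(319,363),(320,329)),("tape",(255,216),(167,256)),("wrench",(201,272),(136,339))]:
    print(t,tri([(a,pa),(b,pb)]).round(),atz(a,pa,0).round(),atz(b,pb,0).round())
for n,rc in [("lbr",(218,306)),("rbr",(236,391))]: print(n,atz(b,rc,60).round())
crop(b,"top_c1",190,350,180,480,2.6)
E
```

```text
hook [572. -25.   2.] [574. -25.   0.] [571. -27.   0.]
saddle [ 509. -252.   14.] [ 516. -265.    0.] [ 510. -253.    0.]
offcut [489. 255.   6.] [496. 258.   0.] [486. 251.   0.]
offmid [488. 252.  14.] [495. 248.   0.] [488. 256.   0.]
wax [411.   2.  -4.] [407.   2.   0.] [413.   4.   0.]
tape [757. 175. -13.] [750. 182.   0.] [751. 168.   0.]
wrench [818. -17.  14.] [830. -23.   0.] [822. -17.   0.]
lbr [631.  53.  60.]
rbr [ 594. -125.   60.]
```

View pics/top_c1.png

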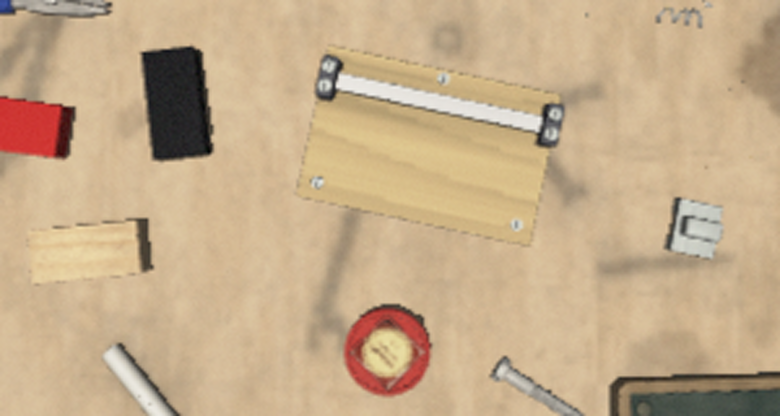

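```bash
python3 -m jog '[[1,-141,-418,76,-64],[1,-141,-418,76,-64],[1,-141,-418,76,-64],[1,-141,-418,76,-64],[1,-141,-418,76,-64],[1,-141,-418,76,-64],[1,-141,-418,76,-64],[1,-141,-418,76,-64],[1,-141,-418,76,-64],[1,-141,-418,76,-64]]' 20
cat >> h.py <<'E'
def cur():
    s=manip.get_state(); q=s["ee_rot"]; R=Ro.from_quat([q[1],q[2],q[3],q[0]]).as_matrix()
    return s,R,np.degrees(np.arctan2(R[1,0],R[0,0]))
def go(target,yaw):
    s,R,y=cur(); d=R.T@(np.asarray(target,float)-s["eef_pos"]); t=-((yaw-y+180)%360-180)
    print("clock",round(s["clock"],2),"pos",s["eef_pos"].round(1),"yaw",round(y,2),"-> rows",d.round(1),"turn",round(t,2),"F",s["ft_force"].round(1),"gap",round(s["finger_gap"],1))
E
python3 - <<'E'
from h import *
go([509,-252,150],-10)
E
```

```text
clock: 2.13
eef_pos: [485.6, -267.1, 155.8]
ee_rot: [0.0, 0.997, -0.081, 0.0]
ft_force: [0.6, -0.9, 0.0]
finger_gap: 91.8
clock 2.13 pos [ 485.6 -267.1  155.8] yaw -9.31 -> rows [ 20.7 -18.7   5.8] turn 0.69 F [ 0.6 -0.9  0. ] gap 91.8
```

```bash
python3 -m jog '[[1,20,-19,0,0],[1,20,-19,0,0]]'
python3 - <<'E'
from h import *
go([509,-252,150],-10)
p=shot("wrist"); save(p,"w1")
for t in ["saddle_stop"]:
    print(eyes.pinpoint(t,p)); r=eyes.trace(t,p); 
    for x in r: print(x["conf"],x["rect"])
import pickle; pickle.dump({k:p[k] for k in("pixels","R","t","intrinsics")},open("w1.pkl","wb"))
E
```

```text
clock: 2.3
eef_pos: [510.5, -249.7, 155.3]
ee_rot: [-0.001, 0.997, -0.082, 0.001]
ft_force: [-0.8, 0.3, -0.2]
finger_gap: 92.1
clock 2.3 pos [ 510.5 -249.7  155.3] yaw -9.41 -> rows [-1.2  2.5  5.3] turn 0.59 F [-0.8  0.3 -0.2] gap 92.1
[{'pixel': [221.9, 320.3], 'conf': 0.66}]
0.89 [286.8, 198.8, 347.5, 262.7]
```

View pics/w1.png

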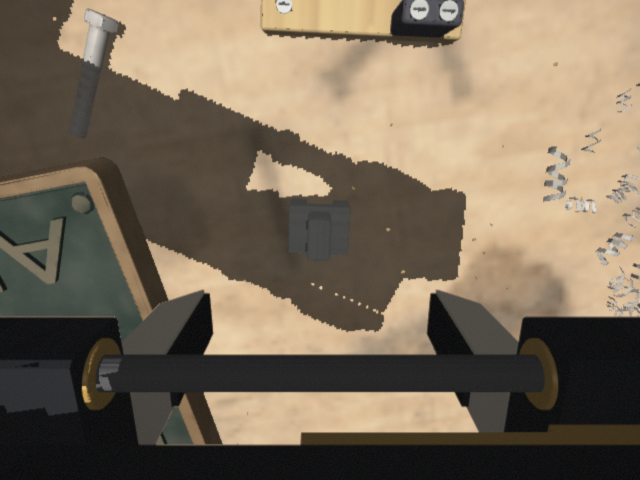

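```bash
python3 - <<'E'
import pickle
from h import *
p=pickle.load(open("w1.pkl","rb"))
im=p["pixels"][185:280,265:375,::-1].astype(float); im=np.clip(im*2.2,0,255).astype(np.uint8)
cv2.imwrite("pics/w1c.png",cv2.resize(im,None,fx=6,fy=6,interpolation=cv2.INTER_CUBIC))
c,d=ray(p,(222,320));print(c)
print(atz(p,(222,320),0))
E
```

```text
[ 524.20401137 -168.62793081  313.73371379]
[ 511.04127051 -251.43088297    0.        ]
```

View pics/w1c.png

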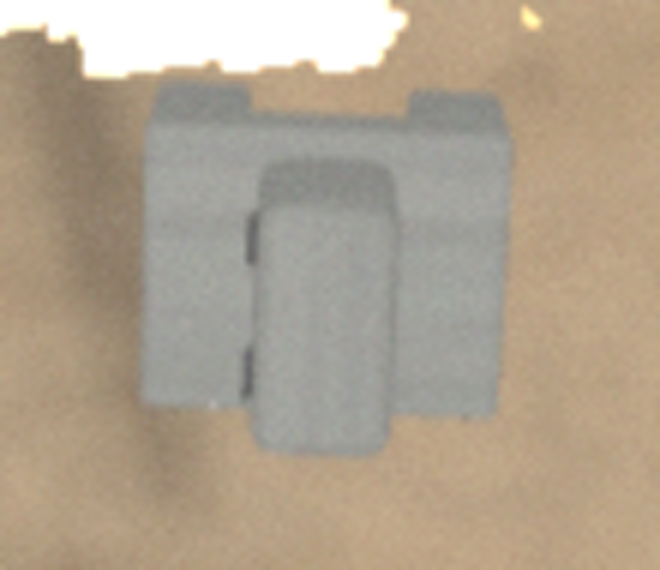

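```bash
python3 - <<'E'
import pickle
from h import *
p=pickle.load(open("w1.pkl","rb"))
f=lambda x,y:(185+y/6,265+x/6)
for z in (0,26,51): print(z,atz(p,f(323,330),z).round(1))
print("bridge corners z26",[atz(p,f(*c),26).round(1) for c in[(150,125),(508,140),(497,415),(143,405)]])
print("mean",np.mean([atz(p,f(*c),26) for c in[(150,125),(508,140),(497,415),(143,405)]],0))
b=shot("top");crop(b,"top_s",255,300,425,470,12); 
a=shot("scene");crop(a,"sc_s",215,260,400,445,12)
pickle.dump([{k:q[k] for k in("pixels","R","t","intrinsics")} for q in(a,b)],open("ab.pkl","wb"))
E
```

```text
0 [ 507.7 -265.8    0. ]
26 [ 509.1 -257.8   26. ]
51 [ 510.4 -250.    51. ]
bridge corners z26 [array([ 493.1, -229.4,   26. ]), array([ 534.6, -238.1,   26. ]), array([ 528.3, -272.1,   26. ]), array([ 485.8, -263.7,   26. ])]
mean [ 510.43643111 -250.80995819   26.        ]
```

View pics/top_s.png

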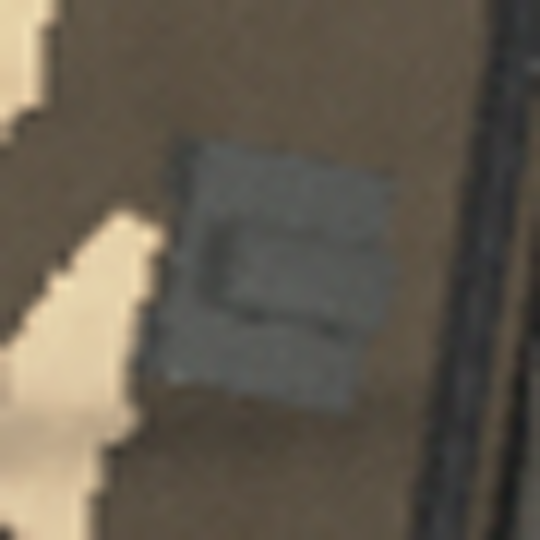

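View pics/sc_s.png

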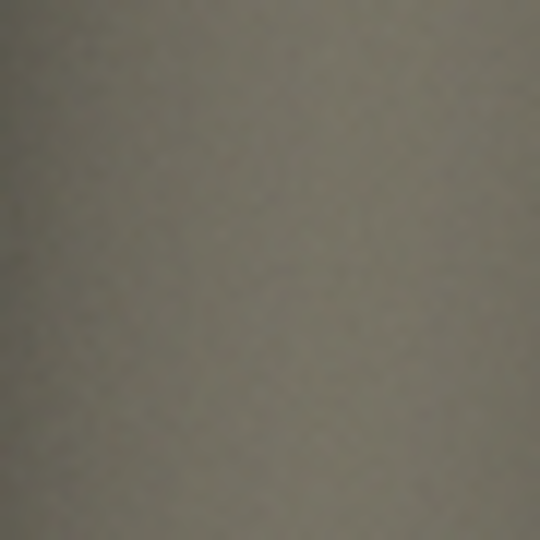

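```bash
python3 - <<'E'
import pickle
from h import *
p=pickle.load(open("w1.pkl","rb"));a,b=pickle.load(open("ab.pkl","rb"))
print("rib top tri",tri([(p,(240,318.8)),(b,(278.1,450.8))]).round(1), "top@51",atz(b,(278.1,450.8),51).round(1))
go([510.4,-250.4,30],-11.8)
E
```

```text
rib top tri [ 507.1 -261.9   10.6] top@51 [ 506.8 -250.9   51. ]
clock 2.55 pos [ 506.1 -254.   156.1] yaw -9.75 -> rows [  3.6  -4.4 126.1] turn 2.05 F [ 0.4  0.4 -0.1] gap 91.9
```

```bash
python3 - <<'E'
from h import *
import pickle
go([510.4,-250.4,30],-11.8)
p=shot("wrist")
go([510.4,-250.4,30],-11.8)
im=np.clip(p["pixels"][185:280,265:375,::-1].astype(float)*2.2,0,255).astype(np.uint8)
cv2.imwrite("pics/w2c.png",cv2.resize(im,None,fx=6,fy=6,interpolation=cv2.INTER_CUBIC))
pickle.dump({k:p[k] for k in("pixels","R","t","intrinsics")},open("w2.pkl","wb"))
E
```

```text
clock 2.55 pos [ 506.1 -254.   156.1] yaw -9.75 -> rows [  3.6  -4.4 126.1] turn 2.05 F [ 0.4  0.4 -0.1] gap 91.9
clock 2.6 pos [ 506.1 -254.2  156.2] yaw -9.78 -> rows [  3.6  -4.5 126.2] turn 2.02 F [ 0.1 -0.5  0.2] gap 91.7
```

View pics/w2c.png

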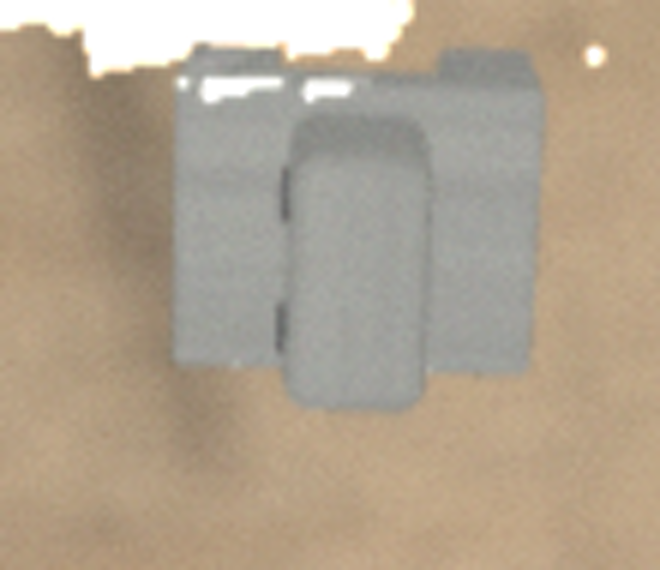

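```bash
python3 - <<'E'
import pickle
from h import *
p=pickle.load(open("w2.pkl","rb"));a,b=pickle.load(open("ab.pkl","rb"))
f=lambda x,y:(185+y/6,265+x/6)
print(atz(p,f(357,284),51))
C=[atz(p,f(*c),26) for c in[(178,82),(542,95),(530,373),(174,362)]]
print(np.round(C,1),np.mean(C,0)); e=C[1]-C[0];g=C[2]-C[3];print(np.degrees(np.arctan2(e[1],e[0])),np.degrees(np.arctan2(g[1],g[0])), np.linalg.norm(e),np.linalg.norm(g))
print("tri",tri([(p,f(357,284)),(b,(278.1,450.8))]),np.linalg.norm(C[0]-C[3]))
E
```

```text
[ 510.398058   -250.11290107   51.        ]
[[ 492.8 -229.4   26. ]
 [ 534.8 -238.2   26. ]
 [ 528.4 -272.2   26. ]
 [ 485.8 -263.5   26. ]] [ 510.44053456 -250.82356377   26.        ]
-11.836513573008302 -11.61876642026266 42.96716316405105 43.52135348829686
tri [ 5.07043339e+02 -2.64417160e+02  2.89986501e-01] 34.76848782579328
```

```bash
python3 -m jog '[[1,3.6,-4.5,40,2],[1,3.6,-4.5,66,2],[1,3.6,-4.5,66,2],[1,3.6,-4.5,66,2]]'
python3 - <<'E'
from h import *
import pickle
go([510.4,-250.4,30],-11.7)
p=shot("wrist")
im=np.clip(p["pixels"][200:360,240:400,::-1].astype(float)*2.2,0,255).astype(np.uint8)
cv2.imwrite("pics/w3c.png",cv2.resize(im,None,fx=3.6,fy=3.6,interpolation=cv2.INTER_CUBIC))
pickle.dump({k:p[k] for k in("pixels","R","t","intrinsics")},open("w3.pkl","wb"))
E
```

```text
clock: 2.93
eef_pos: [510.1, -249.8, 89.6]
ee_rot: [-0.001, 0.995, -0.102, -0.001]
ft_force: [0.1, 0.4, 0.9]
finger_gap: 91.5
clock 2.93 pos [ 510.1 -249.8   89.6] yaw -11.75 -> rows [ 0.6  0.5 59.6] turn -0.05 F [0.1 0.4 0.9] gap 91.5
```

View pics/w3c.png

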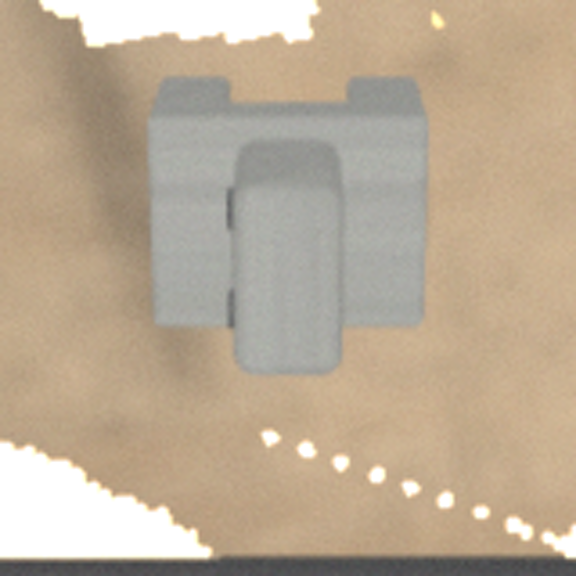

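```bash
python3 - <<'E'
from h import *
import pickle
p=pickle.load(open("w2.pkl","rb"));q=pickle.load(open("w3.pkl","rb"))
print("rib tri",tri([(p,(232.3,324.5)),(q,(277.5,320))]).round(1))
print("bridge far-left", tri([(p,(185+82/6,265+178/6)),(q,(200+112/3.6,240+150/3.6))]).round(1))
E
python3 -m jog '[[1,0.5,0.5,40,0],[1,0.5,0.5,59,0],[1,0.5,0.5,59,0],[0.1,0.5,0.5,59,0],[0.1,0.5,0.5,59,0],[0.1,0.5,0.5,59,0],[0.1,0.5,0.5,59,0],[0.1,0.5,0.5,59,0],[0.1,0.5,0.5,59,0],[0.1,0.5,0.5,59,0]]' 40
```

```text
rib tri [ 510.3 -251.    47.9]
bridge far-left [ 491.4 -231.6   13.9]
clock: 3.82
eef_pos: [511.8, -250.0, 31.4]
ee_rot: [0.0, 0.995, -0.102, 0.0]
ft_force: [-0.6, -0.2, 0.1]
finger_gap: 49.7
```

```bash
python3 -m jog '[[0.05,0,0,0,0],[0.05,0,0,0,0],[0.05,0,0,0,0],[0.05,0,0,0,0],[0.05,0,0,0,0],[0.05,0,0,0,0],[0.05,0,0,0,0],[0.05,0,0,0,0],[0.05,0,0,0,0]]'
python3 - <<'E'
from h import *
b=shot("top"); save(b,"top2")
print(atz(b,(218,306),60), eyes.pinpoint("bench_hook",b))
crop(b,"top2h",195,300,280,410,6)
import pickle; pickle.dump({k:b[k] for k in("pixels","R","t","intrinsics")},open("t2.pkl","wb"))
E
```

```text
clock: 4.57
eef_pos: [511.5, -249.9, 30.9]
ee_rot: [-0.0, 0.995, -0.102, -0.0]
ft_force: [-1.7, -0.4, -0.4]
finger_gap: 15.5
[631.17747265  52.67931568  60.        ] [{'pixel': [244.8, 344.4], 'conf': 0.75}]
```

View pics/top2h.png

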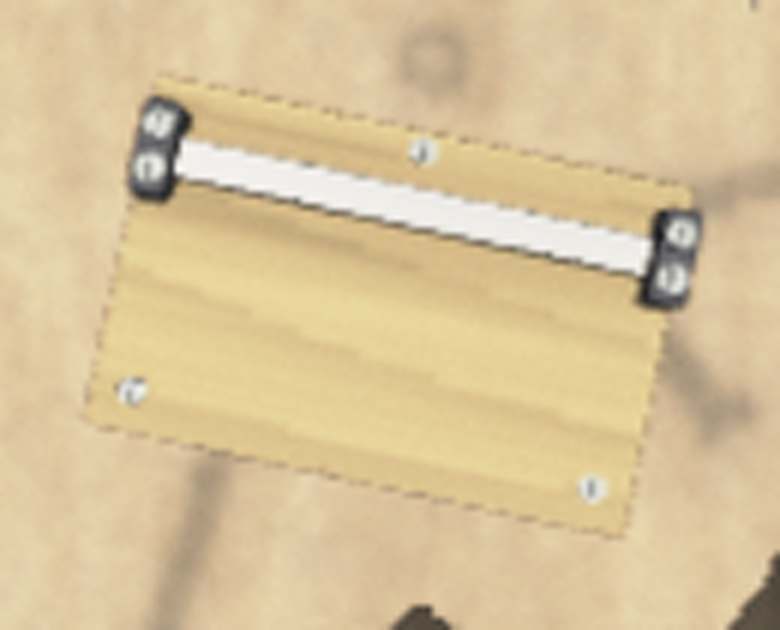

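```bash
cat >> h.py <<'E'
from scipy.optimize import least_squares
def hookfit(views, free_z=False):
    # views: list of (p, [(localX,(row,col))...]); pose x,y,yaw(deg)
    def W(v,X): 
        c,s=np.cos(np.radians(v[2])),np.sin(np.radians(v[2])); return np.array([v[0]+c*X[0]-s*X[1],v[1]+s*X[0]+c*X[1],X[2]+(v[3] if free_z else 0)])
    def res(v):
        r=[]
        for p,L in views:
            for X,rc in L: r+=list(proj(p,W(v,X))-np.array([rc[1],rc[0]]))
        return r
    s=least_squares(res,[572,-26,-12]+([0] if free_z else []))
    return s.x, np.array(s.fun).reshape(-1,2)
E
python3 - <<'E'
from h import *; import pickle
b=pickle.load(open("t2.pkl","rb"))
f=lambda x,y:(195+y/6,280+x/6)
L=[((65,100,18),f(163,75)),((65,-100,18),f(690,188)),((-65,-100,18),f(624,537)),((-65,100,18),f(85,425))]
x,r=hookfit([(b,L)]); print(x,r.round(1))
L2=[((28,86,38),f(175,181)),((28,-86,38),f(643,274)),((42,86,38),f(184,140)),((42,-86,38),f(651,240))]
x,r=hookfit([(b,L2)]); print(x,r.round(1))
E
python3 -m jog '[[0.05,0,0,-40,0],[0.05,0,0,-80,0],[0.05,0,0,-100,0],[0.05,0,0,-100,0]]'
```

```text
[574.78171413 -30.46543815 -11.64673674] [[-0.9 -0.1]
 [ 1.1 -0.2]
 [ 0.1  0.3]
 [-0.3 -0.1]]
[574.19632239 -30.8465019  -11.50490305] [[-0.4 -0.3]
 [ 0.5  0.5]
 [-0.6  0.1]
 [ 0.5 -0.3]]
clock: 5.0
eef_pos: [514.2, -251.6, 136.1]
ee_rot: [0.002, 0.995, -0.102, 0.004]
ft_force: [0.1, -0.8, -1.9]
finger_gap: 15.8
```

```bash
python3 - <<'E'
from h import *
go([616.8,1.6,145],-11.6)
E
```

```text
clock 5.0 pos [ 514.2 -251.6  136.1] yaw -11.67 -> rows [  49.3 -268.7   -9.4] turn -0.07 F [ 0.1 -0.8 -1.9] gap 15.8
```

```bash
python3 -m jog '[[0.05,7,-38,-9,0],[0.05,14,-76,-9,0],[0.05,21,-114,-9,0],[0.05,28,-152,-9,0],[0.05,35,-190,-9,0],[0.05,42,-228,-9,0],[0.05,49,-255,-9,0],[0.05,49,-269,-9,0],[0.05,49,-269,-9,0],[0.05,49,-269,-9,0]]'
python3 - <<'E'
from h import *
import pickle
go([616.8,1.6,145],-11.6)
p=shot("wrist"); save(p,"w4")
go([616.8,1.6,145],-11.6)
pickle.dump({k:p[k] for k in("pixels","R","t","intrinsics")},open("w4.pkl","wb"))
E
```

```text
clock: 5.83
eef_pos: [613.3, 3.8, 138.6]
ee_rot: [0.0, 0.995, -0.101, -0.001]
ft_force: [-1.4, -1.2, -1.5]
finger_gap: 15.9
clock 5.83 pos [613.3   3.8 138.6] yaw -11.59 -> rows [ 3.8  1.4 -6.4] turn 0.01 F [-1.4 -1.2 -1.5] gap 15.9
clock 5.88 pos [613.3   2.8 138.9] yaw -11.68 -> rows [ 3.6  0.5 -6.1] turn -0.08 F [ 0.6 -1.1 -1.4] gap 15.7
```

View pics/w4.png

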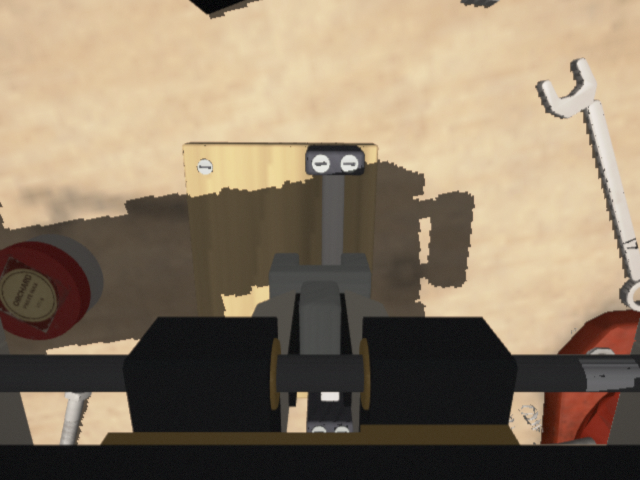

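```bash
python3 - <<'E'
from h import *; import pickle
p=pickle.load(open("w4.pkl","rb"))
im=np.clip(p["pixels"][130:320,170:400,::-1].astype(float)*1.6,0,255).astype(np.uint8)
cv2.imwrite("pics/w4c.png",cv2.resize(im,None,fx=3.4,fy=3.1,interpolation=cv2.INTER_CUBIC))
E
```

```text
(no output)
```

View pics/w4c.png

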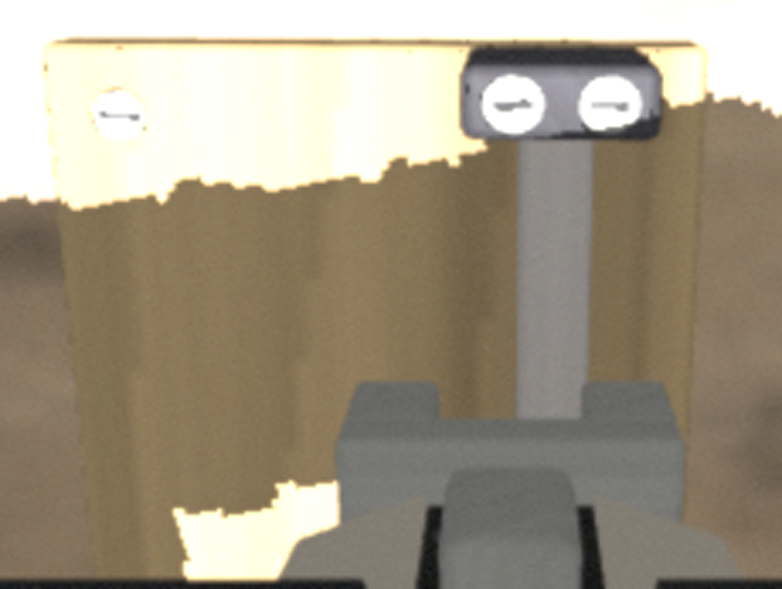

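```bash
python3 - <<'E'
from h import *; import pickle
p=pickle.load(open("w4.pkl","rb"));b=pickle.load(open("t2.pkl","rb"))
f=lambda x,y:(130+(y+.0)/3.1,170+x/3.4)
g=lambda x,y:(195+y/6,280+x/6)
L=[((-65,100,18),f(45,44)),((65,100,18),f(706,46)),((18,86,60),f(463,139)),((52,86,60),f(662,139)),((18,100,60),f(465,55)),((52,100,60),f(657,55))]
for fz in(False,True):
    x,r=hookfit([(p,L)],fz); print(x.round(2),r.round(1).tolist())
Lt=[((65,100,18),g(163,75)),((65,-100,18),g(690,188)),((-65,-100,18),g(624,537)),((-65,100,18),g(85,425)),((28,86,38),g(175,181)),((28,-86,38),g(643,274)),((42,86,38),g(184,140)),((42,-86,38),g(651,240))]
x,r=hookfit([(p,L),(b,Lt)]); print("both",x.round(2),r.round(1).tolist())
x,r=hookfit([(p,L)])
for Y in(86,40):
  for X in(28,42):
    c,s=np.cos(np.radians(x[2])),np.sin(np.radians(x[2])); w=[x[0]+c*X-s*Y,x[1]+s*X+c*Y,38]; u=proj(p,w); print(X,Y,((u[0]-170)*3.4).round(),((u[1]-130)*3.1).round())
E
```

```text
[580.37 -29.49 -11.39] [[-2.1, -0.3], [1.3, -1.7], [-0.7, -0.4], [0.4, -0.6], [-1.6, 1.6], [2.6, 1.4]]
[580.14 -29.94 -11.47  -5.1 ] [[0.5, -0.4], [0.3, -1.4], [-0.4, -0.9], [-0.6, -1.0], [-1.3, 1.7], [1.6, 1.6]]
both [578.76 -29.02 -12.19] [[-2.7, -2.0], [0.8, -0.5], [-1.6, -0.2], [-0.5, 0.4], [-2.2, 1.9], [2.0, 2.5], [-1.2, -2.2], [0.6, -1.5], [-0.9, -1.2], [-1.2, -2.4], [-1.0, -2.9], [-0.3, -1.2], [-1.1, -2.4], [-0.2, -1.9]]
28 86 520.0 121.0
42 86 596.0 121.0
28 40 520.0 340.0
42 40 593.0 340.0
```

```bash
python3 - <<'E'
from h import *; import pickle
p=pickle.load(open("w4.pkl","rb"))
f=lambda x,y:(130+y/3.1,170+x/3.4)
s,R,yaw=cur()
for y in(160,300,400):
    a=atz(p,f(518,y),38);b=atz(p,f(592-5*(y-140)/278,y),38)
    for w in(a,b,(a+b)/2): print(y,(R.T@(w-s["eef_pos"])).round(1),end=' ')
    print()
a=[atz(p,f(463,139),60),atz(p,f(662,139),60)]
for w in a: print("brk",(R.T@(w-s["eef_pos"])).round(1))
# bracket face bottom edges of underside of saddle
print("saddle slot", [(R.T@(atz(p,f(*c),107.5)-s["eef_pos"])).round(1) for c in [(437,420),(583,420),(340,432),(682,432)]])
E
```

```text
160 [  1.8 -40.  100.9] 160 [ 15.3 -40.1 100.8] 160 [  8.6 -40.  100.8] 
300 [  1.9 -10.6 100.9] 300 [ 15.4 -10.7 100.9] 300 [  8.6 -10.7 100.9] 
400 [  1.9  11.6 100.9] 400 [ 15.5  11.6 100.9] 400 [  8.7  11.6 100.9] 
brk [ -7.6 -47.6  78.9]
brk [ 25.8 -47.6  78.8]
saddle slot [array([-10.2, -10.5,  31.4]), array([ 10.8, -10.6,  31.4]), array([-24.2,  -8.4,  31.4]), array([25.1, -8.6, 31.3])]
```

```bash
python3 -m jog '[[0.05,8.5,-26,0,0],[0.05,8.5,-26,0,0],[0.05,8.5,-26,30,0],[0.05,8.5,-26,45,0],[0.05,8.5,-26,55,0],[0.05,8.5,-26,55,0],[0.05,8.5,-26,55,0]]'
python3 - <<'E'
from h import *
import pickle
p=shot("wrist"); go([0,0,0],-11.6)
im=np.clip(p["pixels"][130:430,200:450,::-1].astype(float)*1.6,0,255).astype(np.uint8)
cv2.imwrite("pics/w5c.png",cv2.resize(im,None,fx=2,fy=2,interpolation=cv2.INTER_CUBIC))
E
```

```text
clock: 6.47
eef_pos: [627.6, 26.1, 84.9]
ee_rot: [0.0, 0.995, -0.102, -0.0]
ft_force: [-0.3, 0.0, -0.7]
finger_gap: 15.7
clock 6.52 pos [628.2  26.4  85.8] yaw -11.74 -> rows [-609.8  153.6   85. ] turn -0.14 F [ 1.6 -0.4 -0.8] gap 15.9
```

View pics/w5c.png

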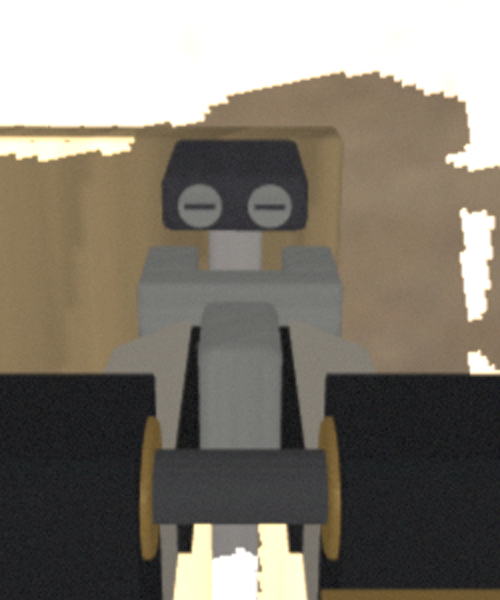

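```bash
python3 -m jog '[[0.05,-0.8,0,10,0],[0.05,-0.8,0,20,0],[0.05,-0.8,0,26,0],[0.05,-0.8,0,29,0],[0.05,-0.8,0,29,0],[0.05,-0.8,0,29,0]]'
python3 - <<'E'
from h import *
go([0,0,0],-11.6)
E
```

```text
clock: 7.02
eef_pos: [626.9, 27.5, 55.7]
ee_rot: [0.0, 0.995, -0.102, -0.0]
ft_force: [0.1, 0.5, -3.0]
finger_gap: 15.7
clock 7.02 pos [626.9  27.5  55.7] yaw -11.67 -> rows [-608.4  153.7   56. ] turn -0.07 F [ 0.1  0.5 -3. ] gap 15.7
```

```bash
python3 -m jog '[[0.05,0,-1.5,1,0],[0.05,0,-3,1,0],[0.05,0,-4.5,1,0],[0.05,0,-4.5,1,0]]'
python3 - <<'E'
from h import *
p=shot("wrist"); go([0,0,0],-11.6)
im=np.clip(p["pixels"][130:430,200:450,::-1].astype(float)*1.6,0,255).astype(np.uint8)
cv2.imwrite("pics/w6c.png",cv2.resize(im,None,fx=2,fy=2,interpolation=cv2.INTER_CUBIC))
E
```

```text
clock: 7.35
eef_pos: [627.8, 30.8, 55.3]
ee_rot: [0.001, 0.995, -0.102, 0.0]
ft_force: [-1.9, -5.0, -1.1]
finger_gap: 15.8
clock 7.4 pos [627.8  30.8  55.3] yaw -11.67 -> rows [-608.6  157.1   55.3] turn -0.07 F [-1.1 -4.4 -0.8] gap 15.9
```

View pics/w6c.png

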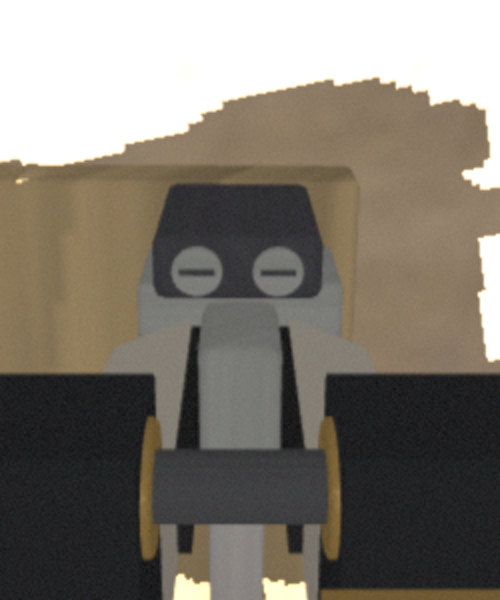

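```bash
python3 -m jog '[[0.05,0,0.3,1.5,0],[0.05,0,0.3,3,0],[0.05,0,0.3,4,0],[0.05,0,0.3,4,0]]'
```

```text
clock: 7.73
eef_pos: [628.1, 30.7, 52.9]
ee_rot: [0.001, 0.995, -0.102, 0.001]
ft_force: [-5.1, -4.6, 9.8]
finger_gap: 15.9
```

```bash
python3 -m jog '[[0.05,-1,0.3,-0.5,0],[0.5,-1,0.3,-0.5,0],[0.5,-1,0.3,-0.5,0],[0.5,-1,0.3,-0.5,0],[0.5,-1,0.3,-0.5,0],[0.5,-1,0.3,-0.5,0],[0.5,-1,0.3,-0.5,0]]'
python3 - <<'E'
from h import *
go([0,0,0],-11.6)
E
```

```text
clock: 8.32
eef_pos: [626.7, 31.7, 51.2]
ee_rot: [-0.0, 0.995, -0.102, -0.0]
ft_force: [-0.1, 0.8, -1.4]
finger_gap: 45.4
clock 8.32 pos [626.7  31.7  51.2] yaw -11.67 -> rows [-607.3  157.8   51.4] turn -0.07 F [-0.1  0.8 -1.4] gap 45.4
```

```bash
python3 -m jog '[[0.5,0,0,0,0],[0.5,0,0,0,0],[0.5,0,0,-25,0],[0.6,0,0,-60,0],[0.8,0,10,-100,0],[1,0,30,-110,0],[1,0,30,-110,0],[1,0,30,-110,0]]'
python3 - <<'E'
from h import *
import pickle
s,R,y=cur()
p=shot("wrist"); go([0,0,0],-11.6); save(p,"w7")
crop(p,"w7c",120,300,180,420,3.2)
pickle.dump({k:p[k] for k in("pixels","R","t","intrinsics")},open("w7.pkl","wb"))
E
```

```text
clock: 8.98
eef_pos: [620.8, 1.5, 162.0]
ee_rot: [-0.0, 0.995, -0.103, 0.001]
ft_force: [0.0, 0.0, -0.2]
finger_gap: 75.0
clock 9.03 pos [620.1   2.2 160.7] yaw -11.73 -> rows [-606.5  128.3  161.5] turn -0.13 F [0.5 0.6 0.9] gap 78.5
```

View pics/w7c.png

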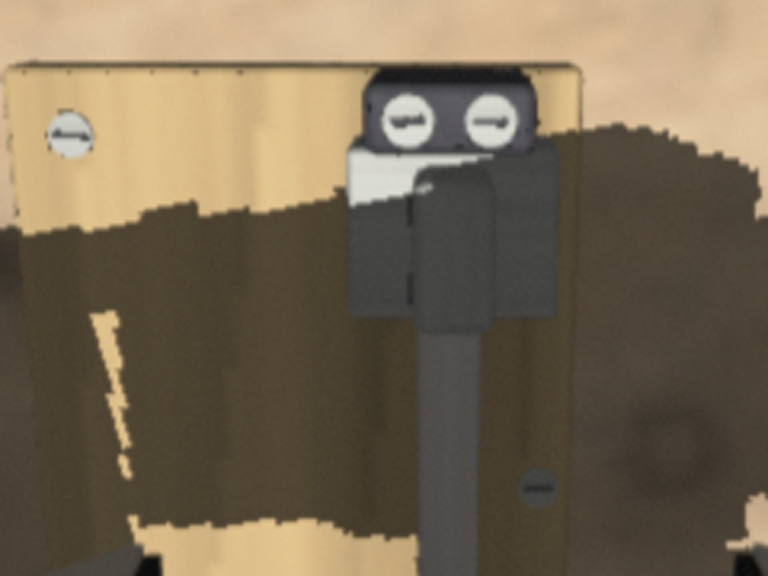

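```bash
python3 - <<'E'
from h import *
go([490,254,165],7.8)
E
```

```text
clock 9.03 pos [620.1   2.2 160.7] yaw -11.73 -> rows [-178.6 -220.1   -4. ] turn -19.53 F [0.5 0.6 0.9] gap 78.5
```

```bash
python3 -m jog '[[1,-25,-31,-4,-5],[1,-50,-62,-4,-10],[1,-75,-93,-4,-15],[1,-100,-124,-4,-19.5],[1,-125,-155,-4,-19.5],[1,-150,-186,-4,-19.5],[1,-170,-210,-4,-19.5],[1,-178.6,-220,-4,-19.5],[1,-178.6,-220,-4,-19.5],[1,-178.6,-220,-4,-19.5]]' 30
python3 - <<'E'
from h import *
import pickle
go([490,254,165],7.8)
p=shot("wrist"); go([490,254,165],7.8); save(p,"w8")
print(eyes.pinpoint("offcut_mid",p)); print(eyes.pinpoint("offcut",p))
pickle.dump({k:p[k] for k in("pixels","R","t","intrinsics")},open("w8.pkl","wb"))
E
```

```text
clock: 9.87
eef_pos: [489.7, 254.0, 164.3]
ee_rot: [0.001, 0.998, 0.069, -0.001]
ft_force: [-0.7, -0.4, -0.3]
finger_gap: 92.0
clock 9.87 pos [489.7 254.  164.3] yaw 7.94 -> rows [ 0.3  0.1 -0.7] turn 0.14 F [-0.7 -0.4 -0.3] gap 92.0
clock 9.92 pos [490.3 253.2 164.5] yaw 7.85 -> rows [-0.2 -0.8 -0.5] turn 0.05 F [ 0.8 -0.1 -0. ] gap 92.0
[{'pixel': [222.1, 320.2], 'conf': 0.7}, {'pixel': [152.6, 472.5], 'conf': 0.55}]
[{'pixel': [215.0, 322.3], 'conf': 0.91}, {'pixel': [152.0, 467.8], 'conf': 0.85}]
```

View pics/w8.png

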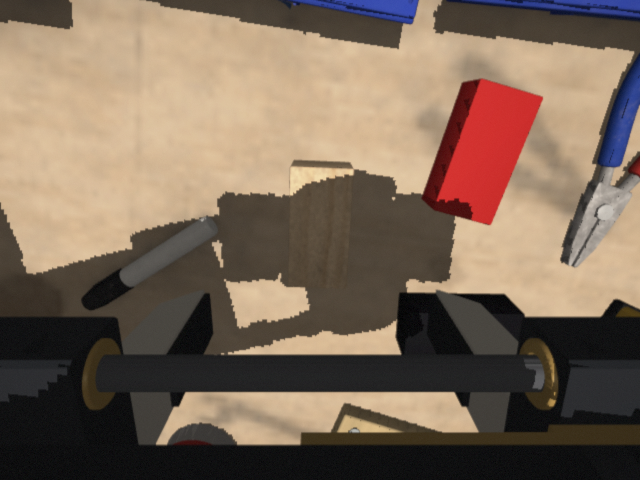

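The pine block at (row 225, col 320) is natural wood and nearer than the vise, so it is the offcut. The red one at (152, 472) is the look-alike. I'll confirm in an enlarged crop.

```bash
python3 - <<'E'
import pickle
from h import *
p=pickle.load(open("w8.pkl","rb"))
im=np.clip(p["pixels"][145:305,260:390,::-1].astype(float)*1.8,0,255).astype(np.uint8)
cv2.imwrite("pics/w8c.png",cv2.resize(im,None,fx=3.7,fy=3.7,interpolation=cv2.INTER_CUBIC))
E
```

```text
(no output)
```

View pics/w8c.png

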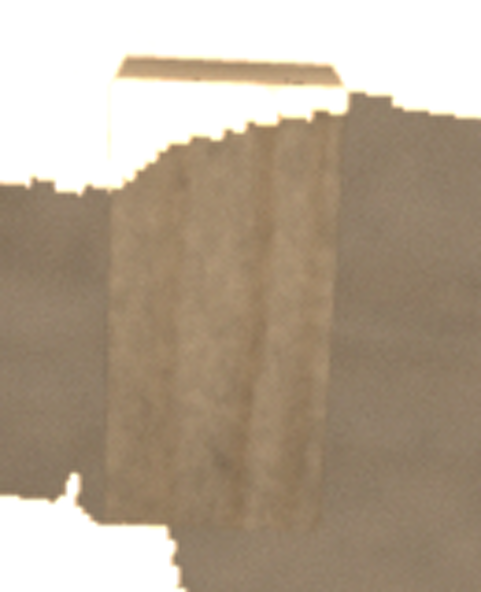

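```bash
python3 - <<'E'
import pickle
from h import *
p=pickle.load(open("w8.pkl","rb"))
f=lambda c:(145+c[1]/3.7,260+c[0]/3.7)
for z in(38,):
    C=np.array([atz(p,f(c),z) for c in[(110,78),(345,86),(322,528),(107,522)]])
    m=C.mean(0);e1=(C[1]-C[0]);e2=C[2]-C[3];l=C[0]-C[3];r=C[1]-C[2]
    a=lambda v:np.degrees(np.arctan2(v[1],v[0]))
    print(m,C.round(1).tolist()); print(a(e1),a(e2),a(l)-90,a(r)-90,[np.linalg.norm(v).round(1) for v in(e1,e2,l,r)])
go([m[0],m[1],90],7)
E
```

```text
[489.80341452 254.09067244  38.        ] [[463.4, 296.0, 38.0], [506.5, 300.5, 38.0], [516.3, 212.3, 38.0], [473.1, 207.6, 38.0]]
6.007920426979782 6.235403531421071 6.2864201891882345 6.34426338158876 [np.float64(43.3), np.float64(43.4), np.float64(89.0), np.float64(88.8)]
clock 10.02 pos [490.9 252.5 164.9] yaw 7.73 -> rows [-0.8 -1.8 74.9] turn 0.73 F [ 0.   0.1 -0.1] gap 91.8
```

```bash
python3 - <<'E'
import pickle
from h import *
p=pickle.load(open("w8.pkl","rb")); s,R,_=cur()
for c in[(200,425),(222,490),(262,568),(215,210)]:
    print(c,[(R.T@(atz(p,c,z)-s["eef_pos"])).round() for z in(0,38)])
E
python3 -m jog '[[0.65,-0.6,-1.8,40,1.5],[0.65,-0.6,-1.8,80,1.5],[0.65,-0.6,-1.8,100,1.5],[0.65,-0.6,-1.8,100,1.5],[0.65,-0.6,-1.8,100,1.5],[0.65,-0.6,-1.8,100,1.5]]'
```

```text
(200, 425) [array([ 82., -16., 165.]), array([ 73., -24., 127.])]
(222, 490) [array([136.,   2., 165.]), array([120.,  -8., 127.])]
(262, 568) [array([205.,  36., 165.]), array([181.,  22., 127.])]
(215, 210) [array([-89.,  -3., 165.]), array([-78., -12., 127.])]
clock: 10.52
eef_pos: [491.0, 255.0, 66.9]
ee_rot: [-0.0, 0.999, 0.054, 0.001]
ft_force: [0.3, -0.1, 0.8]
finger_gap: 60.3
```

```bash
python3 - <<'E'
from h import *
go([489.8,254.1,23.5],6.2)
E
python3 -m jog '[[0.65,-1,1,20,0],[0.65,-1,1,35,0],[0.65,-1,1,42,0],[0.65,-1,1,42,0],[0.4,-1,1,42,0],[0.4,-1,1,42,0],[0.4,-1,1,42,0],[0.4,-1,1,42,0],[0.4,-1,1,42,0]]' 45
```

```text
clock 10.52 pos [491.  255.   66.9] yaw 6.24 -> rows [-1.4  0.8 43.4] turn 0.04 F [ 0.3 -0.1  0.8] gap 60.3
clock: 11.27
eef_pos: [489.4, 254.5, 24.7]
ee_rot: [-0.0, 0.998, 0.055, 0.001]
ft_force: [-0.0, 0.6, 7.1]
finger_gap: 43.7
```

```bash
python3 -m jog '[[0.4,0,0,0,0],[0.4,0,0,0,0]]'; python3 -m jog '[[0.4,0,0,-20,0],[0.4,0,0,-50,0],[0.4,0,0,-80,0],[0.4,0,0,-90,0],[0.4,0,0,-90,0]]'
python3 - <<'E'
from h import *
p=shot("wrist"); save(p,"w9"); go([579.8*.9794+.2019*85,-.2019*579.8+.9794*85,115],-11.65)
E
```

```text
clock: 11.43
eef_pos: [489.4, 254.5, 24.7]
ee_rot: [-0.0, 0.998, 0.055, 0.001]
ft_force: [-0.2, -1.0, 6.6]
finger_gap: 43.5
clock: 11.85
eef_pos: [490.1, 254.9, 116.0]
ee_rot: [-0.001, 0.998, 0.055, 0.003]
ft_force: [-0.3, -0.1, -1.5]
finger_gap: 43.7
clock 11.9 pos [488.9 254.4 113.9] yaw 6.32 -> rows [ 63.8 297.1  -1.1] turn 17.97 F [ 0.3 -0.2 -2.6] gap 43.6
```

View pics/w9.png

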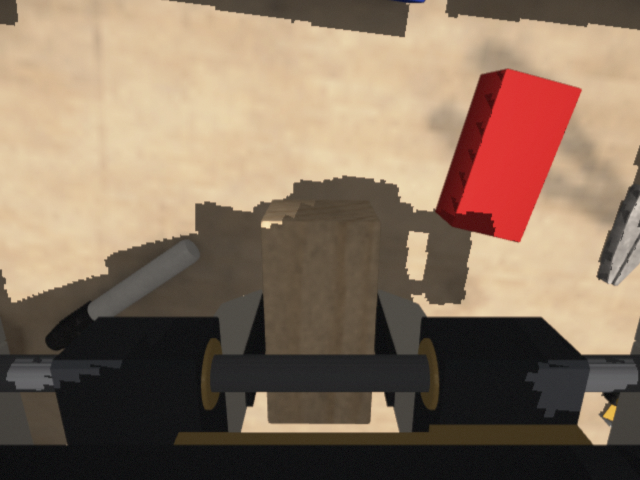

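```bash
cat >> h.py <<'E'
YAW=-11.65
def UV(u,v): c,s=np.cos(np.radians(YAW)),np.sin(np.radians(YAW)); return np.array([c*u-s*v,s*u+c*v])
def uv(P): c,s=np.cos(np.radians(YAW)),np.sin(np.radians(YAW)); return np.array([c*P[0]+s*P[1],-s*P[0]+c*P[1]])
E
python3 - <<'E'
from h import *
go([*UV(572,87),125],YAW)
E
```

```text
clock 11.9 pos [488.9 254.4 113.9] yaw 6.32 -> rows [ 57.  292.8 -11.1] turn 17.97 F [ 0.3 -0.2 -2.6] gap 43.6
```

```bash
python3 -m jog '[[0.4,6,30,-11,3],[0.4,12,60,-11,6],[0.4,18,92,-11,9],[0.4,24,124,-11,12],[0.4,31,157,-11,15],[0.4,37,190,-11,18],[0.4,43,223,-11,18],[0.4,50,256,-11,18],[0.4,57,285,-11,18],[0.4,57,293,-11,18]]'
python3 -m jog '[[0.4,0,0,0,0],[0.4,0,0,0,0]]'
python3 - <<'E'
from h import *
go([*UV(572,87),125],YAW)
p=shot("wrist"); save(p,"w10"); s,_,_=cur(); print(uv(s["eef_pos"]))
E
```

```text
clock: 12.73
eef_pos: [577.8, -34.9, 121.8]
ee_rot: [0.001, 0.995, -0.103, -0.001]
ft_force: [-0.5, -0.2, -2.3]
finger_gap: 43.3
clock: 12.9
eef_pos: [576.2, -30.4, 122.5]
ee_rot: [-0.0, 0.995, -0.102, -0.002]
ft_force: [0.5, 1.3, -1.0]
finger_gap: 43.5
clock 12.9 pos [576.2 -30.4 122.5] yaw -11.75 -> rows [ 1.5 -0.4 -2.5] turn -0.1 F [ 0.5  1.3 -1. ] gap 43.5
[570.41128565  87.36725043]
```

View pics/w10.png

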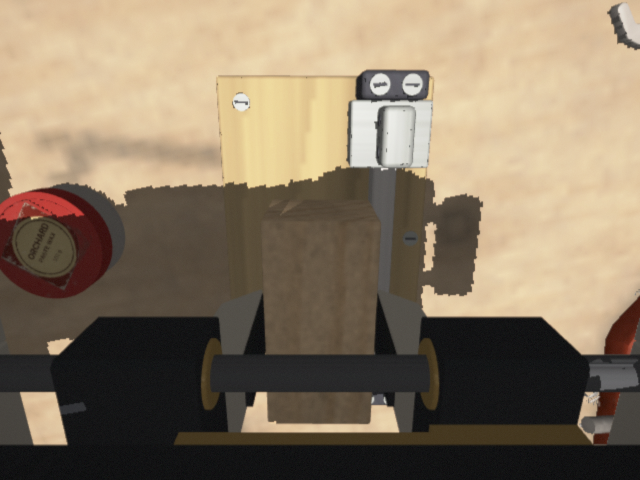

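```bash
python3 -m jog '[[0.4,0,0,30,0],[0.4,0,0,55,0],[0.4,0,0,70,0],[0.4,0,0,76,0],[0.4,0,0,76,0],[0.4,0,0,76,0]]'
python3 - <<'E'
from h import *
p=shot("wrist"); save(p,"w11"); s,_,_=cur(); print(uv(s["eef_pos"]),s["eef_pos"],s["ft_force"])
E
```

```text
clock: 13.45
eef_pos: [577.6, -29.7, 48.9]
ee_rot: [-0.0, 0.995, -0.101, 0.0]
ft_force: [0.6, 0.2, -2.1]
finger_gap: 43.3
[572.31238732  87.29879409] [578.15089039 -30.06819029  49.49005087] [-0.11382946 -0.0411273  -0.89033984]
```

View pics/w11.png

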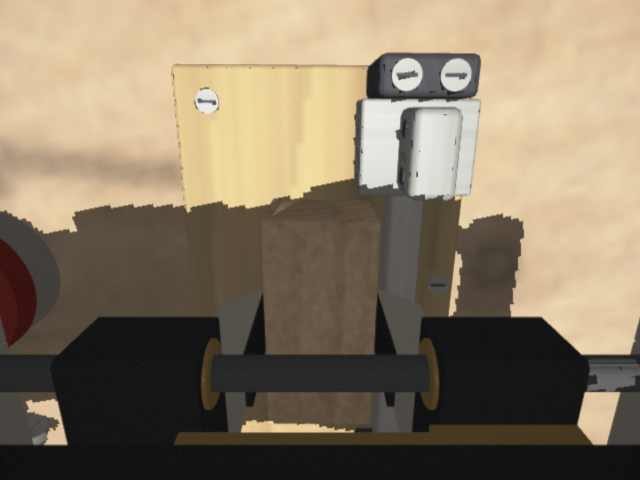

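```bash
python3 -m jog '[[0.4,0,-2,3,0],[0.4,0,-4,5,0],[0.4,0,-5.5,5,0],[0.4,0,-5.5,5,0],[0.4,0,-5.5,5,0]]'
python3 - <<'E'
from h import *
s,_,_=cur(); print(uv(s["eef_pos"]),s["eef_pos"],s["ft_force"])
E
python3 -m jog '[[0.4,2,0,0,0],[0.4,4,0,0,0],[0.4,6,0,0,0],[0.4,7,0,0,0],[0.4,7,0,0,0]]'
python3 - <<'E'
from h import *
s,_,_=cur(); print(uv(s["eef_pos"]),s["eef_pos"],s["ft_force"])
p=shot("wrist"); crop(p,"w12",50,350,200,500,2)
E
```

```text
clock: 13.92
eef_pos: [578.7, -25.2, 43.7]
ee_rot: [0.0, 0.995, -0.102, 0.0]
ft_force: [0.4, -0.3, -1.7]
finger_gap: 43.7
[571.90893876  92.15692547] [578.73676863 -25.22866987  43.69355252] [ 0.35742695 -0.25297415 -1.71109149]
clock: 14.33
eef_pos: [585.3, -26.8, 43.3]
ee_rot: [0.0, 0.995, -0.102, -0.0]
ft_force: [-1.2, -0.2, -1.0]
finger_gap: 43.2
[578.67301083  91.93682248] [585.31705079 -26.81012584  43.32377516] [-1.19106976 -0.20714417 -0.98693762]
```

View pics/w12.png

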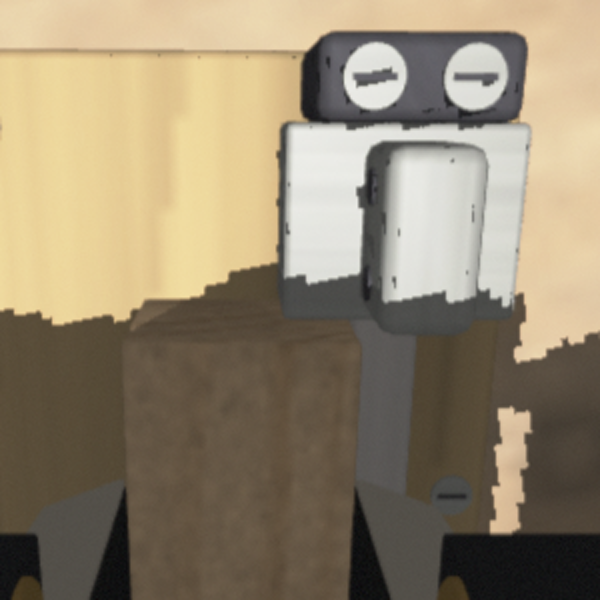

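```bash
python3 -m jog '[[0.4,0,-1,0,0],[0.4,0,-2,0,0],[0.4,0,-2,0,0]]'
python3 -m jog '[[0.4,1,0,0,0],[0.4,2,0,0,0],[0.4,2,0,0,0],[0.4,2,0,0,0]]'
python3 - <<'E'
from h import *
s,_,y=cur(); print(uv(s["eef_pos"]),y,s["eef_pos"],s["ft_force"])
E
```

```text
clock: 14.63
eef_pos: [585.7, -24.9, 43.4]
ee_rot: [0.0, 0.995, -0.102, -0.0]
ft_force: [-2.0, -1.7, -2.4]
finger_gap: 43.7
clock: 14.97
eef_pos: [585.9, -25.0, 43.1]
ee_rot: [0.0, 0.995, -0.101, -0.002]
ft_force: [-6.5, -1.4, 1.6]
finger_gap: 43.4
[578.83579379  93.84723942] -11.650427692728476 [585.86225594 -24.97193583  43.13272697] [-6.4946798  -1.36117003  1.5917529 ]
```

```bash
python3 -m jog '[[0.4,1,0,0,0],[0.4,2,0,0,0],[0.4,2.5,0,1,0],[0.4,2.5,0,2,0],[0.4,2.5,0,2,0],[0.4,2.5,0,2,0]]' 50
python3 - <<'E'
from h import *
s,_,y=cur(); print(uv(s["eef_pos"]),y,s["eef_pos"],s["ft_force"])
E
```

```text
clock: 15.47
eef_pos: [586.0, -25.0, 42.8]
ee_rot: [0.0, 0.995, -0.101, -0.004]
ft_force: [-19.3, 1.8, 20.5]
finger_gap: 43.5
[578.95671047  93.88313421] -11.626249234305742 [585.98793    -24.96119753  42.81068632] [-19.29184893   1.82438096  20.51774096]
```

```bash
python3 -m jog '[[0.4,1,0,-1,0],[0.4,1,0,-1,0],[0.4,1,0,-1,0]]'
python3 - <<'E'
from h import *
s,_,y=cur(); print(uv(s["eef_pos"]),y,s["eef_pos"],s["ft_force"])
p=shot("wrist"); crop(p,"w13",50,350,200,500,2)
q=shot("scene"); save(q,"s13"); t=shot("top"); save(t,"t13")
s,_,y=cur(); print(s["clock"],s["ft_force"],s["finger_gap"])
E
```

```text
clock: 15.72
eef_pos: [586.0, -25.0, 42.9]
ee_rot: [-0.0, 0.995, -0.101, -0.006]
ft_force: [-20.6, 0.9, 16.0]
finger_gap: 43.8
[578.97733417  93.89077283] -11.621856090533358 [586.00967133 -24.95788087  42.89226613] [-20.58390114   0.85854138  15.98477729]
15.8667 [-19.95222082   0.87160412  16.03940475] 43.562347764729516
```

View pics/w13.png

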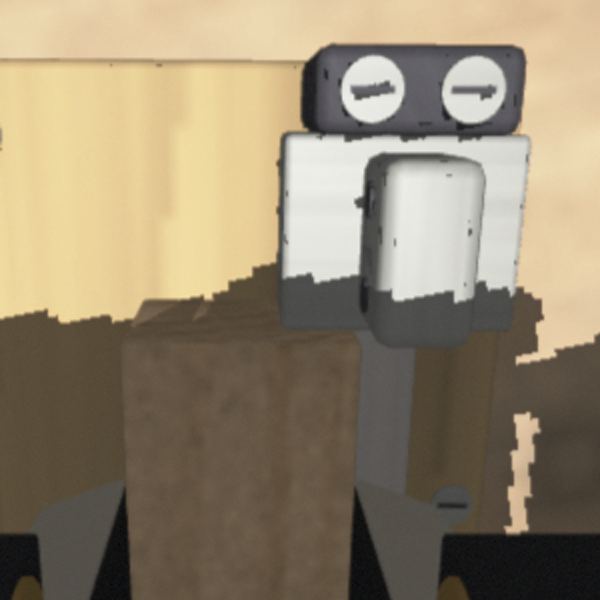

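View pics/s13.png

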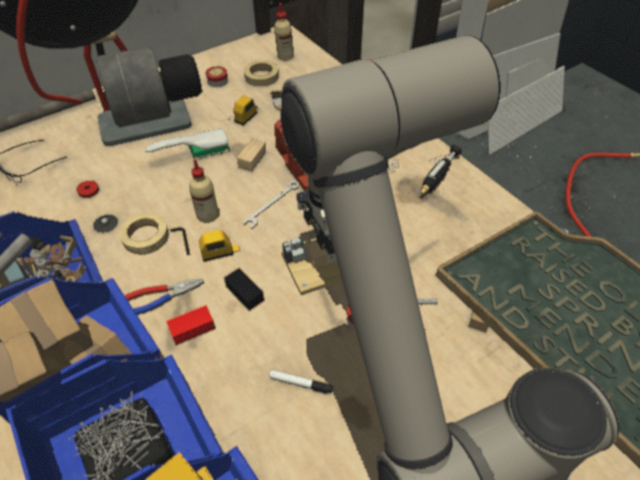

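```bash
python3 - <<'E'
from h import *
p=shot("wrist")
f=lambda x,y:(50+y/2,200+x/2)
for n,c,z in[("off end L",(126,343),56),("off end R",(358,343),56),("off bottom end",(146,301),18.0),("stop bridge near",(300,328),48),("stop bridge near R",(500,329),48),("stop far",(300,134),48),("rib near",(420,345),73),("bracket near",(400,134),60)]:
    print(n,(uv(atz(p,f(*c),z))-[573.8,88.3]).round(1))
s,_,y=cur(); print(s["clock"],s["ft_force"])
E
```

```text
off end L [-14.9  49.2]
off end R [27.1 49.4]
off bottom end [-15.8  48.8]
stop bridge near [17.1 50.1]
stop bridge near R [54.9 50. ]
stop far [16.3 85.4]
rib near [34.7 53.6]
bracket near [31.8 85.6]
15.9167 [-20.86223911   1.95891399  17.12328773]
```

```bash
python3 -m jog '[[0.4,0,0,0,0],[0.4,0,0,0,0],[0.4,0,0,0,0],[0.4,0,0,0,0],[0.4,0,0,0,0],[0.4,0,0,0,0]]'
python3 - <<'E'
from h import *
t=shot("top"); crop(t,"t14",120,350,170,470,2.6)
s,_,_=cur(); print(uv(s["eef_pos"]),s["ft_force"],np.abs(s["joint_velocities"]).max())
for n in ["wax_tin","tape_measure","wrench"]: print(n,eyes.pinpoint(n,t)[:2])
E
```

```text
clock: 16.42
eef_pos: [586.0, -25.0, 42.9]
ee_rot: [-0.0, 0.995, -0.101, -0.006]
ft_force: [-20.5, 1.9, 15.1]
finger_gap: 43.7
[578.95203035  93.86302367] [-20.08671932   1.49547232  16.45117661] 0.0014741701280460897
wax_tin []
tape_measure []
wrench [{'pixel': [136.4, 338.8], 'conf': 0.75}]
```

View pics/t14.png

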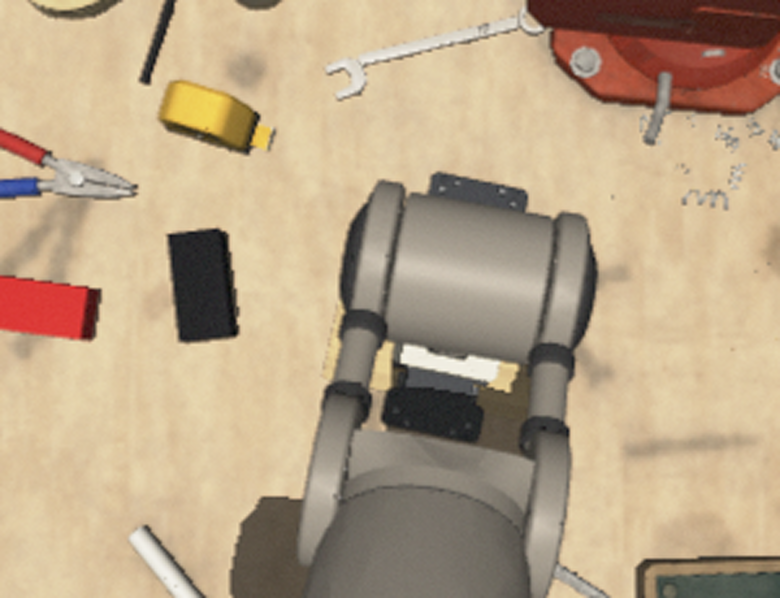

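The tape measure and wrench haven't moved, and the forces are steady at about 20 N back and 16 N down with the joints at rest. The wax tin is hidden under the arm in this view. The fingers never went near it, so I'm handing in.

```bash
python3 -c "
from plant import manip
print(manip.sign_off()); s=manip.get_state(); print(s['clock'],s['ft_force'],s['eef_pos'])"
```

```text
the job is handed in; nothing more can be done
None
the job is handed in; nothing more can be done
```

I hung the saddle stop on the fence bar against the left bracket and let go of it. I then laid the pine offcut in the corner and handed in at about 16.5 s, still gripping and pressing. Sign-off gave no verdict.

**Stop:** It seated at the expected height, and I felt it meet the bracket at about 5 N before letting go. The wrist view afterwards showed it upright and astride the bar. The last wrist check put it at the bracket.

**Offcut:** The last force reading was about 20 N back and 16 N down, with the joints at rest. The wrist picture put the offcut about 1 mm from the fence line and about 1 mm from the stop, which is within calibration error.

**Disagreements and gaps:**
- The top camera placed things about 4–5 mm nearer the robot than the wrist camera. I followed the wrist camera, and the contacts agreed with it.
- Two height checks were unreliable. Triangulating the stop's rib top with the top camera gave nonsense. Its bridge corner from two wrist views came out about 14 mm high, against the stated 26 mm. The rib top from two wrist views was about 48 mm, against 51 mm, so I relied on that and on contact.
- In the last top view, the network found the wrench where it was at the start. It missed the tape measure, but the picture shows it in place. The wax tin was hidden by the arm; I last saw it standing in the wrist views as I brought the offcut in.
- The force on the fence is not measured separately. At worst, friction under the offcut could take about 12–13 N of the 20 N back push, leaving about 7 N, against the 3 N needed.

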